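# Snap the sprung keeper bar into the reed plate jig

## Robot

A 7-joint arm with a two-finger parallel gripper is mounted at the origin on the work surface. World frame = base frame: x ahead of the robot, y to its left, z up, the work surface at z = 0. Lengths are in m, angles in rad, forces in N, time in s.
With the tool pointing down it reaches from about 0.425 to 0.925 m from the base axis. Payload 6.8 kg.
Tool frame: the origin (TCP) lies midway between the tips of the shut fingers; the grasp point (between the pads) lies 19 mm behind it; z points along the fingers, y is the direction in which the jaws open and shut (so a half turn about z gives the same grasp; the last joint's range is limited). The gripper opens to 85 mm and grips with 20 to 120 N. Pads are 22 mm wide; open, the fingers measure 114 mm over their backs; the gripper's body (76 mm by 85 mm) begins 54 mm behind the grasp point. The pads swing forward as they close: fully open they stand 13 mm farther back than shut.
Start: joints at [-1.331, 0.477, 0.022, 1.555, -0.011, 1.109, -0.083], TCP at [0.23, 0.635, 0.231] pointing down, gripper open.
Joint ranges: [-2.96, 2.96], [-0.34, 2.1], [-1.41, 1.46], [0.24, 2.44], [-1.37, 4.51], [0.17, 1.92], [-2.96, 2.96]. Speed limits (rad/s): [2.39, 2.39, 3.14, 3.14, 3.14, 3.14, 3.14].

## Interface

Orientations are given as a unit quaternion [w, x, y, z].
In Python, from station import readout, eyes, ticket gives the robot as it stands. The module is installed in compiled form; this text tells all that it offers.
- The arm moves only by the shell command python3 -m crank 'ROWS' [FORCE]. ROWS is JSON, a list of rows, each an object of numbers: "jaw": the opening in per cent of the stroke, from 0 (shut) to 100 (fully open); "x", "y", "z": the shift along the tool's x, y, z in mm; "ax", "ay", "az": the turn, a rotation vector about the tool's x, y, z in degrees. In form: [{"jaw": .., "x": .., "y": .., "z": .., "ax": .., "ay": .., "az": ..}, ...]. A call has 1 to 12 rows; each row shifts and turns the commanded pose from where the row before left it, along the tool's axes as they then stand; what a row does not reach is not made up. A row lasts 1/8 s, in which the tool goes at most 62.5 mm and 10.7 degrees, less where a joint would pass 70% of its speed; a pose out of reach is approached as far as the arm can. A call with a gripper value outside its range is refused whole. The fingers move at their own pace and stop on an object; FORCE is the grip in N (left out, the last holds). Time passes only in rows, so rows that do not move let the fingers close. It gives the time, the measured TCP pose, the force and the opening at its end, in the units of the state.
- readout.get_obs(): the state, without advancing time (a new reading comes with each control period).
- eyes.read_camera(name): name is "side" or "top"; returns (picture, depth): 480x640x3 uint8, red, green, blue; 480x640 float32, m along the optical axis (not along the pixel's ray), 0 where there is no reading.
- eyes.calibration(name): a dict with "fx", "fy", "cx", "cy" (pixels), "k1" (the pictures are not rectified: a ray, as slopes to the right and down, at radius r is drawn at 1 + k1 r^2 times it, then the intrinsics apply), "R" (3x3) and "t" (3): a world point X has camera coordinates R X + t. Camera axes: x right, y down, z forward; pixel columns grow to the right and rows downward; lengths in m; the calibration is good to about 2 mm. A picture is of the moment at which its call begins. calibration takes no time and is no camera call.
- ticket.hand_in(): hands the job in, once; it reports no verdict.
The state is a dict: "t": time; "q": joint angles; "joint_vel": joint speeds; "joint_torque": joint torques, N m; "eef_pos": TCP position; "tool_rot": TCP orientation; "contact_force": force on the tool from outside, world axes, zero at the start; "torque": the same for the moment, N m; "gripper_width": opening from 0.0 (shut) to 1.0 (fully open).
Only numpy, scipy, OpenCV 4.12 (cv2) and the standard library are available. Lean on these libraries where they do the work, as an engineer would, in place of code of your own. Each camera call takes 0.05 s, during which the arm holds its last target. There are 200 camera calls.

## Task

Lock the brass reed plate into its tuning jig: take the sprung keeper bar by its two red tabs, squeeze it short, set it down flat across the plate between the jig's two posts with its tabs upright, and release it so that both end pins spring out into the posts' recesses. Either end may go to either post. Leave the reed plate lying in its nest and everything else on the bench where it is.

Things in the scene. Friction and masses are not known exactly. Their poses are not given: they have to be found in the camera images.
- keeper_grip (a point): Sprung steel keeper bar standing on the bench, long axis its own y, z up. Body 60 x 22 x 14 mm (y, x, z), 92 mm over its pins, 170 g. Two upright red squeeze tabs, 4 mm thick (y), 20 mm wide (x), tops 54 mm above the underside, outer faces at y = -30 and +30 mm when free. Point: midway between the free bar's tabs, 41 mm above the underside, fixed to the -y half.
- keeper_slide (a joint): How far the bar is compressed, m: 0 free, 0.016 fully squeezed (firm stop; then 76 mm over the pins, 44 mm over the tabs), 0.002 when home in the jig. Squeezing the tabs moves the +y half towards the -y half. Spring force 6 N free, 12 N at the stop: a 20 N grip closes it fully. The midpoint of the tabs is always the midpoint of the pins too.
- fixed_pin_tip (a point): Centre of the end face of the bar's -y pin (on its fixed half): brass, 8 mm diameter, 16 mm long beyond the tab, axis along y, 8 mm above the bar's underside. Axes as the bar's.
- sprung_pin_tip (a point): Centre of the end face of the bar's +y pin (on its sliding half), same size and height as the other. Axes as the bar's.
- jig_mid (a point): Tuning jig, fixed to the bench: aluminium base 124 x 126 mm (x, y), blue rails, two dark posts with yellow inner faces at +y and -y. Point: midway between the posts at the height of the rails' tops (13 mm above the bench), on which the bar comes to rest; z up. Rails lie 16 to 40.5 mm either side of the middle. Posts' inner faces are 81 mm apart, 34 mm wide in x; tops 23 mm above the rails.
- recess_a (a point): Centre of the mouth of the blind recess in the +y post's inner face: 14 mm wide (x), 13 mm high (2 to 15 mm above the rails), 4.5 mm deep; level with the pins of a bar resting on the rails. The lip over it has a 45 degree lead-in slope on top. Axes as the jig's.
- recess_b (a point): The same recess in the -y post, facing the other. Axes as the jig's.
- reed_mid (a point): Dented brass reed plate, 102 x 30 x 2 mm, loose in the 3 mm deep nest between the jig's rails, its length along the jig's x, its top 1 mm below the rails' tops. Point at its centre.
- cover: Chrome cover plate, 102 x 31 x 11 mm, length along y, loose bystander; origin under its centre.
- comb: Black acrylic comb, 102 x 27 x 7 mm, length along y, loose bystander; origin under its centre.
- pick: Steel reed pick with a walnut handle, 160 mm long along y, 12 mm thick, loose bystander; origin at the underside near its middle.
- dish: White ceramic dish, 80 mm across, 25 mm high, loose bystander; origin under its centre.
- driver: Small screwdriver, 150 mm long, loose bystander.
- stone: Reddish dressing stone, 50 x 150 x 25 mm, loose bystander; origin under its centre.

How it is judged:
On the way:
1. the keeper bar is squeezed short between the jig's posts (value of joint keeper_slide above 0.005 m and horizontal distance between keeper_grip and jig_mid below 0.03 m and z of keeper_grip in the frame of jig_mid below 0.062 m), for 0.05 s.
At the end, for the whole second after the job is handed in: Both pins of the keeper bar stand at least 2 mm inside the posts' recesses (one in each, either way round) with the bar sprung out (compressed less than 5 mm), its tabs upright within 0.2 rad, at rest and released; the reed plate lies flat in its nest within 5 mm (((y of fixed_pin_tip in the frame of jig_mid between -0.049 and -0.0425 m and x of fixed_pin_tip in the frame of jig_mid between -0.006 and 0.006 m and z of fixed_pin_tip in the frame of jig_mid between 0.002 and 0.014 m and y of sprung_pin_tip in the frame of jig_mid between 0.0425 and 0.049 m and x of sprung_pin_tip in the frame of jig_mid between -0.006 and 0.006 m and z of sprung_pin_tip in the frame of jig_mid between 0.002 and 0.014 m) or (y of fixed_pin_tip in the frame of jig_mid between 0.0425 and 0.049 m and x of fixed_pin_tip in the frame of jig_mid between -0.006 and 0.006 m and z of fixed_pin_tip in the frame of jig_mid between 0.002 and 0.014 m and y of sprung_pin_tip in the frame of jig_mid between -0.049 and -0.0425 m and x of sprung_pin_tip in the frame of jig_mid between -0.006 and 0.006 m and z of sprung_pin_tip in the frame of jig_mid between 0.002 and 0.014 m)) and angle between keeper_grip's own z axis and vertical below 0.2 rad and value of joint keeper_slide below 0.005 m and velocity of joint keeper_slide between -0.01 and 0.01 m/s and horizontal distance between reed_mid and jig_mid below 0.005 m and z of reed_mid in the frame of jig_mid below 0.002 m and angle between the z axis of reed_mid and the z axis of jig_mid, either way round below 0.06 rad); the robot touches nothing.
It fails at once if a bystander is moved more than 3 cm (distance of any of cover, comb, pick, dish, driver, stone from where it was at the start of the episode above 0.03 m).
It also fails if it takes over 40 s, if anything falls off the work surface, if the arm or the gripper's body presses on something with over 40 N, if the wrist force passes 120 N, or if a joint passes its speed limit or range.

## Working session

There is one attempt and no reset: what is moved stays moved. The work goes in short steps, Python scripts to look and compute and a shell command to move; the robot and the scene stay as the last step left them, time stands still between calls to the robot, and variables do not carry over. Pictures are saved under pics/ and viewed, about 8 in all and at most 12, crops included, and the job is handed in when it is done.

```bash
mkdir -p pics; cat > h.py <<'E'
import numpy as np, cv2
from station import readout, eyes, ticket
def snap(n,f):
    p,d=eyes.read_camera(n); cv2.imwrite(f'pics/{f}.png',p[:,:,::-1]); np.save(f'pics/{f}.npy',d); return p,d
def rays(n,uv):
    c=eyes.calibration(n); uv=np.atleast_2d(np.array(uv,float))
    K=np.array([[c['fx'],0,c['cx']],[0,c['fy'],c['cy']],[0,0,1]])
    s=cv2.undistortPoints(uv.reshape(-1,1,2),K,np.array([c['k1'],0,0,0,0.])).reshape(-1,2)
    return np.c_[s,np.ones(len(s))],np.array(c['R']),np.array(c['t'])
def on_plane(n,uv,z):
    s,R,t=rays(n,uv); o=-R.T@t; d=s@R
    return o+d*((z-o[2])/d[:,2])[:,None]
def at_depth(n,uv,D):
    s,R,t=rays(n,uv); return (s*np.asarray(D).reshape(-1,1)-t)@R
E
python3 - <<'E'
from h import *
for n in('top','side'):
    snap(n,n+'0'); c=eyes.calibration(n); print(n,-np.array(c['R']).T@c['t'],c['fx'],c['k1'],np.round(c['R'],2).tolist())
o=readout.get_obs();print(o['t'],o['eef_pos'],o['tool_rot'],o['gripper_width'])
E
```

```text
top [0.32726112 0.00336129 1.10649385] 502.36271191087945 -0.09995236851008832 [[0.02, -1.0, -0.03], [-0.98, -0.02, -0.17], [0.17, 0.03, -0.98]]
side [ 0.28215451 -0.82706566  0.91192892] 572.9134642451346 -0.08730186195718179 [[0.96, -0.29, -0.0], [-0.2, -0.66, -0.73], [0.2, 0.7, -0.69]]
0.1 [0.22988433 0.63405184 0.23041926] [-7.67466996e-05  1.73015272e-01  9.84918763e-01 -8.60864558e-04] 0.9971998012433959
```

View pics/top0.png

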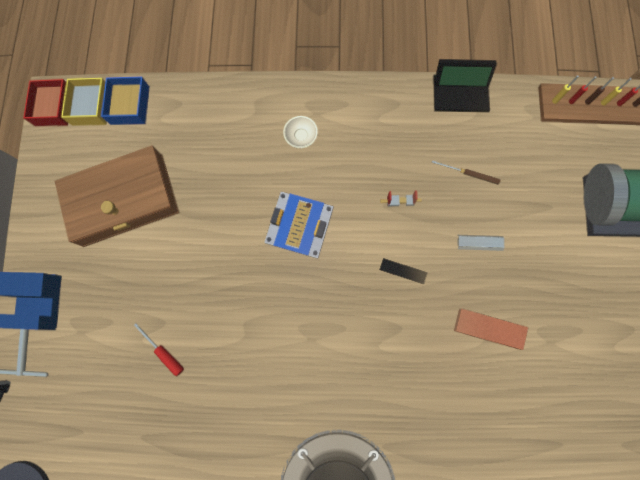

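View pics/side0.png

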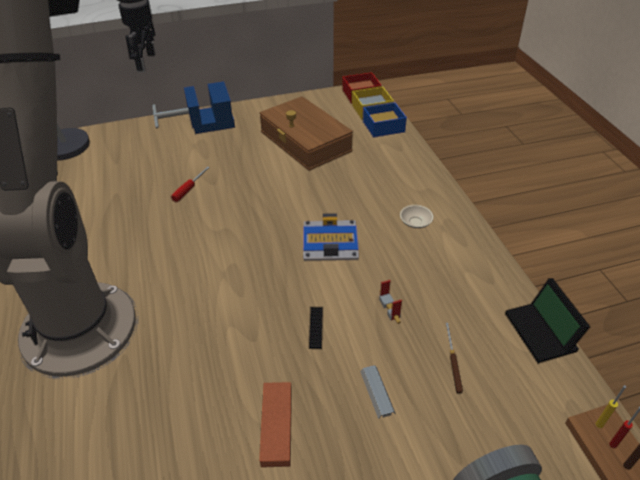

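The top view shows the jig at about (300,225) and the keeper at (402,198), with its red tabs at (388,197) and (417,197). Next I measure both by colour.

```bash
python3 - <<'E'
from h import *
top=cv2.imread('pics/top0.png'); side=cv2.imread('pics/side0.png')
a=cv2.resize(top[180:265,255:340],(400,400),interpolation=cv2.INTER_CUBIC);b=cv2.resize(top[178:218,372:432],(400,267),interpolation=cv2.INTER_CUBIC)
c=cv2.resize(side[270:330,365:415],(400,480),interpolation=cv2.INTER_CUBIC)
L=np.vstack([a[:, :],b[:190]*1])
im=np.zeros((600,800,3),np.uint8); im[:333,:400]=cv2.resize(a,(400,333)); im[333:,:400]=b; im[:480,400:]=c
cv2.imwrite('pics/crop0.png',im)
def comps(n,img,lo,hi,roi,lo2=None,hi2=None,mina=4):
    h=cv2.cvtColor(img,cv2.COLOR_BGR2HSV); m=cv2.inRange(h,lo,hi)
    if lo2: m|=cv2.inRange(h,lo2,hi2)
    k=np.zeros_like(m);x0,y0,x1,y1=roi;k[y0:y1,x0:x1]=255;m&=k
    N,l,s,cen=cv2.connectedComponentsWithStats(m)
    return m,[(cen[i],s[i]) for i in range(1,N) if s[i,4]>=mina]
m,cs=comps('top',top,(105,130,80),(125,255,255),(255,180,345,265))
uv=np.argwhere(m)[:,::-1]; P=on_plane('top',uv,0.013)[:,:2]
r=cv2.minAreaRect((P*1000).astype(np.float32)); print('blue rails top',r)
m,_=comps('side',side,(105,130,80),(125,255,255),(290,205,370,270))
P=on_plane('side',np.argwhere(m)[:,::-1],0.013)[:,:2]; print('side',cv2.minAreaRect((P*1000).astype(np.float32)))
for n,img,roi in(('top',top,(372,178,432,218)),('side',side,(365,270,415,330))):
    m,cs=comps(n,img,(0,120,60),(8,255,255),roi,(172,120,60),(180,255,255))
    D=np.load(f'pics/{n}0.npy')
    for cen,s in cs:
        print(n,'red',cen,s); mm=m[s[1]:s[1]+s[3],s[0]:s[0]+s[2]]; uv=np.argwhere(mm)[:,::-1]+s[:2]
        d=D[uv[:,1],uv[:,0]]; Q=at_depth(n,uv[d>0],d[d>0]); print(Q.mean(0).round(4),Q.min(0).round(4),Q.max(0).round(4)); hi=Q[Q[:,2]>np.percentile(Q[:,2],70)];print('  hi',hi.mean(0).round(4))
E
```

```text
blue rails top ((565.0201416015625, 96.55377197265625), (79.46858978271484, 121.06057739257812), 74.90428924560547)
side ((566.5552368164062, 94.37432098388672), (80.95404052734375, 121.86180114746094), 73.1148681640625)
top red [388.93333333 196.73333333] [387 191   4  12  30]
[ 0.6216 -0.1024  0.0434] [ 0.6118 -0.1041  0.0081] [ 0.632  -0.1013  0.0564]
  hi [ 0.6246 -0.1029  0.0548]
top red [414.92592593 195.40740741] [414 191   3  11  27]
[ 0.6246 -0.1587  0.047 ] [ 0.6157 -0.1606  0.0331] [ 0.6346 -0.1576  0.0573]
  hi [ 0.6244 -0.1588  0.0548]
side red [384.80357143 286.80357143] [380 280  11  15 112]
[ 0.6221 -0.1074  0.0376] [ 6.117e-01 -1.107e-01 -5.000e-04] [ 0.6537 -0.0634  0.0586]
  hi [ 0.6212 -0.1079  0.0518]
side red [396.078125 308.0625  ] [392 300  10  20 128]
[ 0.6247 -0.164   0.0338] [ 0.6155 -0.1672  0.0022] [ 0.6347 -0.1602  0.0586]
  hi [ 0.6248 -0.1639  0.051 ]
```

View pics/crop0.png

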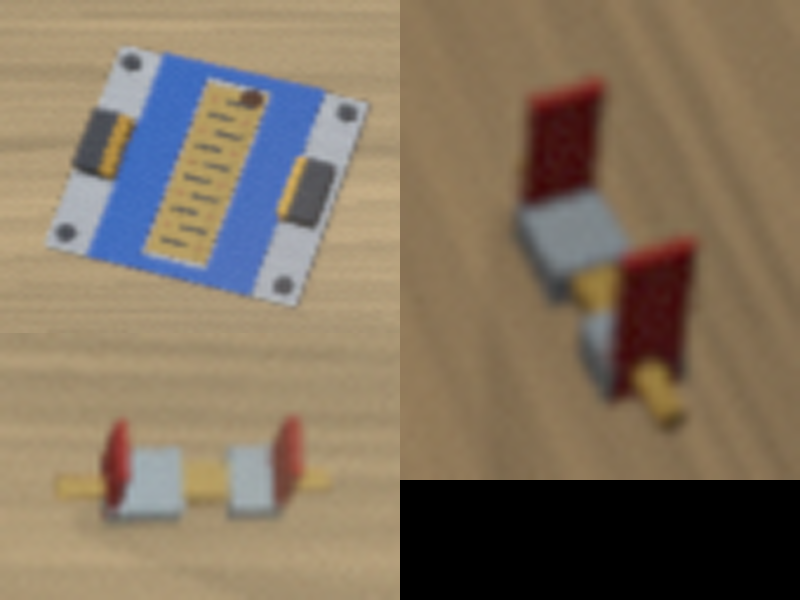

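The crop confirms the bar lies almost along world y, with its tabs upright and its mid near (0.624,-0.133). The jig's post axis is at about 74–75°. I start the transit while refining.

```bash
python3 -m crank '[{"x":-42,"y":-39},{"x":-42,"y":-39},{"x":-42,"y":-39},{"x":-42,"y":-39},{"x":-42,"y":-39},{"x":-42,"y":-39},{"x":-42,"y":-39},{"x":-42,"y":-39},{"x":-42,"y":-39},{"x":-42,"y":-39},{"x":-42,"y":-39}]'
cat >> h.py <<'E'
from scipy.spatial.transform import Rotation as Ro
def go(p,yaw):
    "shift in mm in present tool axes, tilt and az in deg (tool y to yaw mod 180)"
    o=readout.get_obs(); w,x,y,z=o['tool_rot']; R=Ro.from_quat([x,y,z,w]).as_matrix()
    ty=np.degrees(np.arctan2(R[1,1],R[0,1])); az=-((yaw-ty+90)%180-90)
    print('shift',(R.T@(np.array(p)-o['eef_pos'])*1000).round(1),'az',round(az,1),'toolz',R[:,2].round(3),'eef',np.round(o['eef_pos'],4),'t',o['t'],'q7',round(o['q'][6],2),'F',np.round(o['contact_force'],1),'w',round(o['gripper_width'],3))
E
python3 - <<'E'
from h import *
tips=on_plane('top',[(380.25,201.1),(421.2,200.05)],.008); print(tips.round(4),tips.mean(0).round(4),np.degrees(np.arctan2(*(tips[0]-tips[1])[[1,0]])))
top=cv2.imread('pics/top0.png')
h=cv2.cvtColor(top,cv2.COLOR_BGR2HSV)
m=cv2.inRange(h,(15,150,110),(30,255,255)); m[:180]=0;m[265:]=0;m[:,:255]=0;m[:,345:]=0
N,l,s,c=cv2.connectedComponentsWithStats(m)
for i in range(1,N):
    if s[i,4]>5: print(s[i],c[i],on_plane('top',c[i],.025).round(4))
go([.6235,-.1333,.1],90)
E
```

```text
[[ 0.621  -0.0863  0.008 ]
 [ 0.6249 -0.1787  0.008 ]] [ 0.6229 -0.1325  0.008 ] 92.44994338462558
[277 211   5  13  24] [279.04166667 217.25      ] [[0.5764 0.1387 0.025 ]]
shift [-631.6 -587.   131.5] az -19.9 toolz [-0.    -0.002 -1.   ] eef [0.2299 0.6341 0.2304] t 0.1 q7 -0.08 F [-0.5  0.5  0.1] w 0.997schema error: expected keys jaw, x, y, z, ax, ay, az
```

```bash
python3 -m crank '[{"jaw":100,"x":-42,"y":-39,"z":0,"ax":0,"ay":0,"az":0},{"jaw":100,"x":-42,"y":-39,"z":0,"ax":0,"ay":0,"az":0},{"jaw":100,"x":-42,"y":-39,"z":0,"ax":0,"ay":0,"az":0},{"jaw":100,"x":-42,"y":-39,"z":0,"ax":0,"ay":0,"az":0},{"jaw":100,"x":-42,"y":-39,"z":0,"ax":0,"ay":0,"az":0},{"jaw":100,"x":-42,"y":-39,"z":0,"ax":0,"ay":0,"az":0},{"jaw":100,"x":-42,"y":-39,"z":0,"ax":0,"ay":0,"az":0},{"jaw":100,"x":-42,"y":-39,"z":0,"ax":0,"ay":0,"az":0},{"jaw":100,"x":-42,"y":-39,"z":0,"ax":0,"ay":0,"az":0},{"jaw":100,"x":-42,"y":-39,"z":0,"ax":0,"ay":0,"az":0},{"jaw":100,"x":-42,"y":-39,"z":0,"ax":0,"ay":0,"az":0}]'
python3 -c "
from h import *
go([.6235,-.1333,.1],91.5)"
```

```text
t: 1.48
eef_pos: [0.5186, 0.0721, 0.2312]
tool_rot: [-0.0, 0.173, 0.985, 0.0]
contact_force: [-0.3, 0.4, 0.8]
gripper_width: 1.0
shift [-168.6 -157.4  131.2] az -21.4 toolz [-0.  0. -1.] eef [0.5186 0.0721 0.2312] t 1.475 q7 1.05 F [-0.3  0.4  0.8] w 1.0
```

```bash
python3 -m crank '[{"jaw":100,"x":-42,"y":-39,"z":20,"ax":0,"ay":0,"az":0},{"jaw":100,"x":-42,"y":-39,"z":20,"ax":0,"ay":0,"az":0},{"jaw":100,"x":-42,"y":-39,"z":30,"ax":0,"ay":0,"az":0},{"jaw":100,"x":-42.6,"y":-40.4,"z":30,"ax":0,"ay":0,"az":0},{"jaw":100,"x":0,"y":0,"z":16,"ax":0,"ay":0,"az":-10.7},{"jaw":100,"x":0,"y":0,"z":15,"ax":0,"ay":0,"az":-10.7},{"jaw":100,"x":0,"y":0,"z":0,"ax":0,"ay":0,"az":0}]'
python3 - <<'E'
from h import *
go([.6235,-.1333,.024],91.5)
a,_=snap('side','s1'); b,_=snap('top','t1')
im=np.hstack([cv2.resize(a[200:360,310:470],(400,400)),cv2.resize(b[140:260,340:460],(400,400))])
cv2.imwrite('pics/c1.png',im[:,:,::-1])
E
```

```text
t: 2.35
eef_pos: [0.6195, -0.1271, 0.1013]
tool_rot: [-0.002, -0.012, 1.0, 0.0]
contact_force: [-0.5, 0.1, -0.3]
gripper_width: 1.002
shift [-4.1 -6.3 77.3] az -0.1 toolz [-0.003  0.001 -1.   ] eef [ 0.6195 -0.1271  0.1013] t 2.35 q7 1.85 F [-0.5  0.1 -0.3] w 1.002
```

View pics/c1.png

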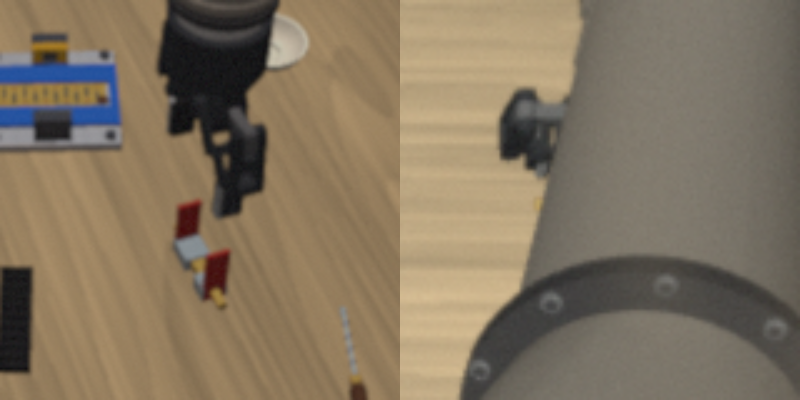

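The side view shows the open gripper square above the bar; the arm hides the bar from the top camera. I correct the offset and descend.

```bash
python3 -m crank '[{"jaw":100,"x":-4,"y":-6.3,"z":0,"ax":0,"ay":0,"az":0},{"jaw":100,"x":0,"y":0,"z":30,"ax":0,"ay":0,"az":0},{"jaw":100,"x":0,"y":0,"z":20,"ax":0,"ay":0,"az":0},{"jaw":100,"x":0,"y":0,"z":0,"ax":0,"ay":0,"az":0}]'
python3 - <<'E'
from h import *
go([.6235,-.1333,.024],91.5)
a,_=snap('side','s2')
cv2.imwrite('pics/c2.png',cv2.resize(a[230:340,340:450],(600,600),interpolation=cv2.INTER_CUBIC)[:,:,::-1])
E
```

```text
t: 2.95
eef_pos: [0.6238, -0.1331, 0.0514]
tool_rot: [-0.002, -0.013, 1.0, 0.0]
contact_force: [-0.0, 0.1, 0.0]
gripper_width: 1.0
shift [ 0.2 -0.2 27.4] az -0.1 toolz [-0.003  0.    -1.   ] eef [ 0.6238 -0.1331  0.0514] t 2.95 q7 1.88 F [-0.   0.1  0. ] w 1.0
```

View pics/c2.png

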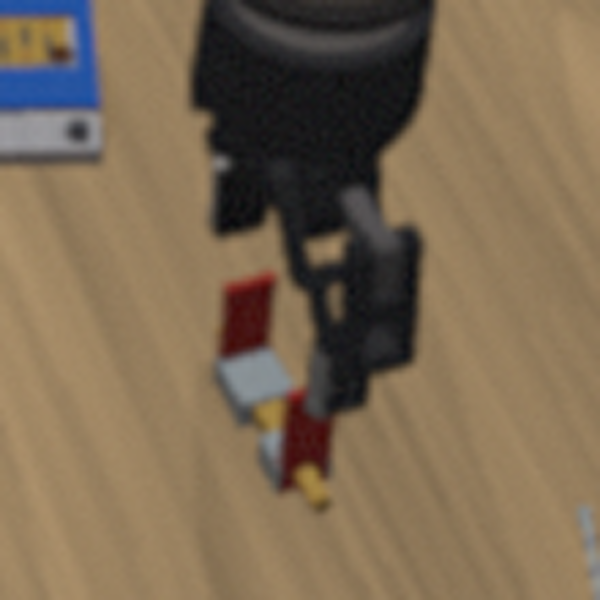

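Alignment in the side view is good to 1–2 mm. I go down and squeeze.

```bash
python3 -m crank '[{"jaw":100,"x":1,"y":0,"z":14,"ax":0,"ay":0,"az":0},{"jaw":100,"x":0,"y":0,"z":13,"ax":0,"ay":0,"az":0},{"jaw":80,"x":0,"y":0,"z":0,"ax":0,"ay":0,"az":0},{"jaw":40,"x":0,"y":0,"z":0,"ax":0,"ay":0,"az":0},{"jaw":40,"x":0,"y":0,"z":0,"ax":0,"ay":0,"az":0},{"jaw":30,"x":0,"y":0,"z":0,"ax":0,"ay":0,"az":0},{"jaw":30,"x":0,"y":0,"z":0,"ax":0,"ay":0,"az":0},{"jaw":30,"x":0,"y":0,"z":0,"ax":0,"ay":0,"az":0}]' 35
python3 - <<'E'
from h import *
go([.6235,-.1333,.12],91.5)
a,_=snap('side','s3')
cv2.imwrite('pics/c3.png',cv2.resize(a[230:340,340:450],(600,600),interpolation=cv2.INTER_CUBIC)[:,:,::-1])
E
```

```text
t: 4.0
eef_pos: [0.626, -0.1339, 0.0284]
tool_rot: [0.002, -0.013, 1.0, -0.0]
contact_force: [-1.5, 0.2, 10.9]
gripper_width: 0.501
shift [  2.1   0.6 -91.6] az -0.0 toolz [ 0.004 -0.    -1.   ] eef [ 0.626  -0.1339  0.0284] t 4.0 q7 1.89 F [-1.5  0.2 10.9] w 0.501
```

View pics/c3.png

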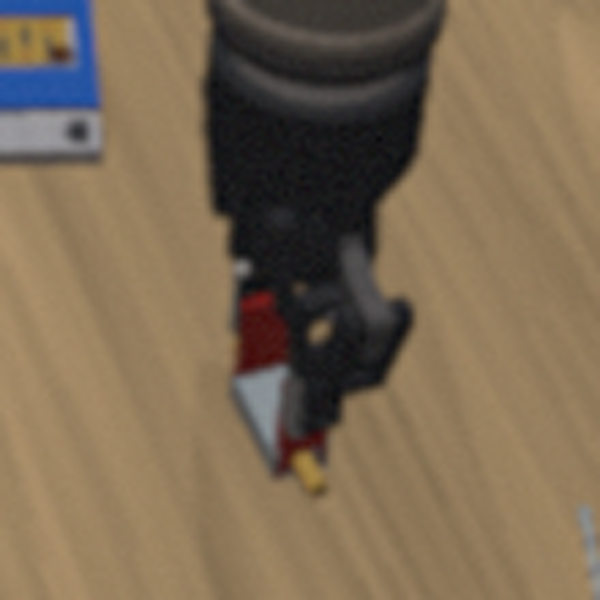

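The bar is squeezed: opening 0.50 ≈ 43 mm, which matches the stop at 44 mm over the tabs, and it is level. I lift it and refine the jig pose from the corner bolts in the first images.

```bash
python3 -m crank '[{"jaw":30,"x":0,"y":0,"z":-20,"ax":0,"ay":0,"az":0},{"jaw":30,"x":0,"y":0,"z":-40,"ax":0,"ay":0,"az":0},{"jaw":30,"x":0,"y":0,"z":-45,"ax":0,"ay":0,"az":0},{"jaw":30,"x":0,"y":0,"z":0,"ax":0,"ay":0,"az":0}]'
python3 - <<'E'
from h import *
go([.5658,.0955,.13],74)
for n,roi in(('top',(255,180,345,265)),('side',(290,205,370,270))):
    im=cv2.imread(f'pics/{n}0.png'); D=np.load(f'pics/{n}0.npy'); x0,y0,x1,y1=roi
    c=cv2.resize(im[y0:y1,x0:x1],None,fx=6,fy=6,interpolation=cv2.INTER_CUBIC)
    h=cv2.cvtColor(c,cv2.COLOR_BGR2HSV)
    m=((h[:,:,1]<90)&(h[:,:,2]<95)).astype(np.uint8)
    N,l,s,cen=cv2.connectedComponentsWithStats(m)
    for i in range(1,N):
        if s[i,4]>60:
            uv=(cen[i]+.5)/6-.5+[x0,y0]; d=D[int(round(uv[1])),int(round(uv[0]))]
            print(n,s[i,2:],uv.round(2),'z.009:',on_plane(n,uv,.009)[0,:2].round(4),'depth',at_depth(n,uv,d)[0].round(4))
E
```

```text
t: 4.55
eef_pos: [0.6267, -0.1342, 0.136]
tool_rot: [0.004, -0.013, 1.0, -0.001]
contact_force: [-0.1, 0.7, -0.4]
gripper_width: 0.502
shift [ 55.2 231.2   5.2] az 17.4 toolz [ 0.008 -0.001 -1.   ] eef [ 0.6267 -0.1342  0.136 ] t 4.55 q7 1.86 F [-0.1  0.7 -0.4] w 0.502
top [ 16  15 177] [282.59 195.82] z.009: [0.63   0.1345] depth [0.63   0.1346 0.0088]
top [ 14  17 170] [328.36 208.66] z.009: [0.6014 0.0302] depth [0.6002 0.0301 0.014 ]
top [  52   97 2587] [274.64 216.16] z.009: [0.5824 0.1508] depth [0.5777 0.1481 0.0293]
top [  57   97 3132] [320.8  229.41] z.009: [0.5536 0.0461] depth [0.5483 0.0451 0.0347]
top [ 15  16 173] [268.64 238.98] z.009: [0.53   0.1622] depth [0.5296 0.1619 0.0111]
top [ 12  13 112] [314.87 252.82] z.009: [0.5005 0.0581] depth [0.4993 0.0577 0.0164]
side [  84   19 1389] [329.14 214.55] z.009: [0.5887 0.1741] depth [0.5791 0.1425 0.0375]
side [ 20  20 330] [351.35 221.5 ] z.009: [0.6319 0.1345] depth [0.6302 0.1298 0.0135]
side [ 22  20 348] [307.35 222.35] z.009: [0.531  0.1621] depth [0.5291 0.1548 0.0156]
side [ 82  24 840] [329.44 223.46] z.009: [0.58  0.143] depth [0.5783 0.1376 0.014 ]
side [ 24  15 164] [351.04 240.3 ] z.009: [0.6105 0.073 ] depth [0.6095 0.0703 0.0117]
side [  96   75 6311] [330.54 249.89] z.009: [0.5562 0.0565] depth [0.5505 0.0382 0.0277]
side [ 22  21 370] [353.82 253.68] z.009: [0.6025 0.0298] depth [0.6    0.0229 0.0162]
side [ 21  21 358] [307.32 254.49] z.009: [0.5021 0.0575] depth [0.5012 0.0536 0.013 ]
side [ 325   17 3095] [331.26 258.88] z.009: [0.5493 0.0287] depth [0.5514 0.0353 0.0021]
```

```bash
python3 -m crank '[{"jaw":30,"x":11,"y":46,"z":0,"ax":0,"ay":0,"az":0},{"jaw":30,"x":11,"y":46,"z":0,"ax":0,"ay":0,"az":0},{"jaw":30,"x":11,"y":46,"z":0,"ax":0,"ay":0,"az":0},{"jaw":30,"x":11,"y":46,"z":0,"ax":0,"ay":0,"az":0},{"jaw":30,"x":11,"y":48,"z":0,"ax":0,"ay":0,"az":0},{"jaw":30,"x":0,"y":0,"z":0,"ax":0,"ay":0,"az":8.5},{"jaw":30,"x":0,"y":0,"z":0,"ax":0,"ay":0,"az":8.5},{"jaw":30,"x":0,"y":0,"z":0,"ax":0,"ay":0,"az":0},{"jaw":30,"x":0,"y":0,"z":0,"ax":0,"ay":0,"az":0}]'
python3 -c "
from h import *
go([.5662,.0961,.08],74.4)"
```

```text
t: 5.68
eef_pos: [0.5627, 0.097, 0.1307]
tool_rot: [-0.0, 0.134, 0.991, -0.0]
contact_force: [-0.1, 0.8, -0.8]
gripper_width: 0.497
shift [-3.6  0.1 50.7] az 0.2 toolz [-0.001 -0.    -1.   ] eef [0.5627 0.097  0.1307] t 5.675 q7 1.18 F [-0.1  0.8 -0.8] w 0.497
```

```bash
python3 -m crank '[{"jaw":30,"x":-3.6,"y":0,"z":20,"ax":0,"ay":0,"az":0},{"jaw":30,"x":0,"y":0,"z":25,"ax":0,"ay":0,"az":0},{"jaw":30,"x":0,"y":0,"z":0,"ax":0,"ay":0,"az":0},{"jaw":30,"x":0,"y":0,"z":0,"ax":0,"ay":0,"az":0}]'
python3 - <<'E'
from h import *
go([.5662,.0961,.08],74.4)
a,_=snap('side','s4'); b,_=snap('top','t4')
im=np.hstack([cv2.resize(a[175:275,280:380],(400,400),interpolation=cv2.INTER_CUBIC),cv2.resize(b[170:270,250:350],(400,400),interpolation=cv2.INTER_CUBIC)])
cv2.imwrite('pics/c4.png',im[:,:,::-1])
E
```

```text
t: 6.18
eef_pos: [0.5667, 0.0959, 0.0858]
tool_rot: [-0.0, 0.135, 0.991, -0.0]
contact_force: [-0.0, -0.1, -1.7]
gripper_width: 0.498
shift [0.5 0.1 5.8] az 0.1 toolz [-0. -0. -1.] eef [0.5667 0.0959 0.0858] t 6.175 q7 1.21 F [-0.  -0.1 -1.7] w 0.498
```

View pics/c4.png

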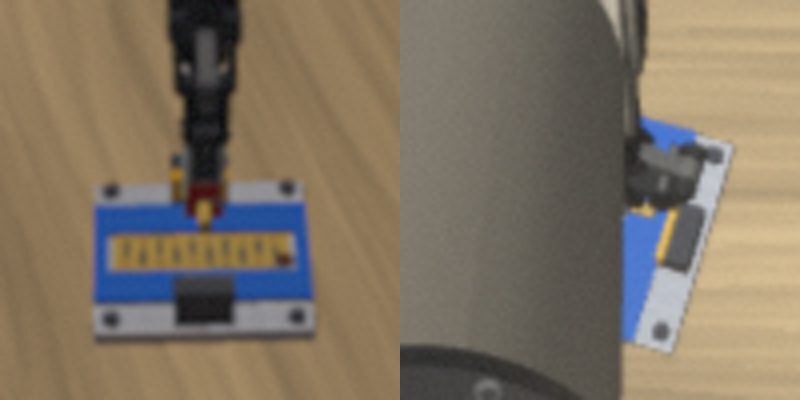

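Side crop: the near pin sits at about (205,213) and the red tab at (205,195), centred over the post at (204,300). I check the pin numerically.

```bash
python3 - <<'E'
from h import *
from numpy import *
im=cv2.imread('pics/side0.png'); im=cv2.imread('pics/s4.png')
x0,y0=280,175; c=cv2.resize(im[y0:275,x0:380],None,fx=6,fy=6,interpolation=cv2.INTER_CUBIC); h=cv2.cvtColor(c,cv2.COLOR_BGR2HSV)
e=array([.269,.963]); f=array([.963,-.269]); J=array([.5669,.0960])
def rep(nm,m,z):
    N,l,s,cen=cv2.connectedComponentsWithStats(m)
    for i in range(1,N):
        if s[i,4]>150:
            for lab,q in(('cen',cen[i]),('bot',[cen[i][0],s[i,1]+s[i,3]-1])):
                uv=(array(q)+.5)/6-.5+[x0,y0]; P=on_plane('side',uv,z)[0,:2]-J
                print(nm,lab,s[i],'jig x %.1f y %.1f mm'%(P@f*1e3,P@e*1e3))
rep('yellow',cv2.inRange(h,(15,120,90),(32,255,255)),.0655)
rep('red',cv2.inRange(h,(0,120,50),(9,255,255))|cv2.inRange(h,(171,120,50),(180,255,255)),.075)
E
```

```text
yellow cen [253 251  21  45 617] jig x -14.4 y -1.8 mm
yellow bot [253 251  21  45 617] jig x -14.6 y -15.4 mm
yellow cen [292 299  28  40 693] jig x 0.5 y -27.1 mm
yellow bot [292 299  28  40 693] jig x 0.2 y -39.3 mm
yellow cen [ 174  349  256   51 9566] jig x -2.9 y -59.2 mm
yellow bot [ 174  349  256   51 9566] jig x -3.2 y -71.6 mm
red cen [ 281  276   50   44 1123] jig x -0.4 y -23.6 mm
red bot [ 281  276   50   44 1123] jig x -0.8 y -39.5 mm
```

The pin is centred within 0.5 mm in jig x, and y is as expected (tip about −37 mm versus −38). I lower it.

```bash
python3 -m crank '[{"jaw":30,"x":0.5,"y":0,"z":15,"ax":0,"ay":0,"az":0},{"jaw":30,"x":0,"y":0,"z":10,"ax":0,"ay":0,"az":0},{"jaw":30,"x":0,"y":0,"z":8,"ax":0,"ay":0,"az":0},{"jaw":30,"x":0,"y":0,"z":5,"ax":0,"ay":0,"az":0},{"jaw":30,"x":0,"y":0,"z":0,"ax":0,"ay":0,"az":0},{"jaw":30,"x":0,"y":0,"z":0,"ax":0,"ay":0,"az":0}]'
python3 -c "
from h import *
go([.5662,.0961,.0414],74.4)"
```

```text
t: 7.02
eef_pos: [0.5662, 0.0963, 0.0481]
tool_rot: [0.0, 0.135, 0.991, 0.0]
contact_force: [0.4, -0.6, -1.0]
gripper_width: 0.501
shift [-0.1 -0.2  6.7] az 0.1 toolz [ 0.  0. -1.] eef [0.5662 0.0963 0.0481] t 7.025 q7 1.23 F [ 0.4 -0.6 -1. ] w 0.501
```

```bash
python3 -m crank '[{"jaw":30,"x":0,"y":0,"z":4,"ax":0,"ay":0,"az":0},{"jaw":30,"x":0,"y":0,"z":3,"ax":0,"ay":0,"az":0},{"jaw":30,"x":0,"y":0,"z":1,"ax":0,"ay":0,"az":0},{"jaw":30,"x":0,"y":0,"z":0,"ax":0,"ay":0,"az":0}]'
python3 - <<'E'
from h import *
go([.5662,.0961,.0414],74.4)
a,_=snap('side','s5')
cv2.imwrite('pics/c5.png',cv2.resize(a[190:270,290:370],(560,560),interpolation=cv2.INTER_CUBIC)[:,:,::-1])
E
```

```text
t: 7.52
eef_pos: [0.5662, 0.0964, 0.0412]
tool_rot: [0.0, 0.135, 0.991, 0.0]
contact_force: [-4.4, 0.1, 13.0]
gripper_width: 0.502
shift [-0.1 -0.2 -0.2] az 0.1 toolz [ 0.     0.001 -1.   ] eef [0.5662 0.0964 0.0412] t 7.525 q7 1.23 F [-4.4  0.1 13. ] w 0.502
```

View pics/c5.png

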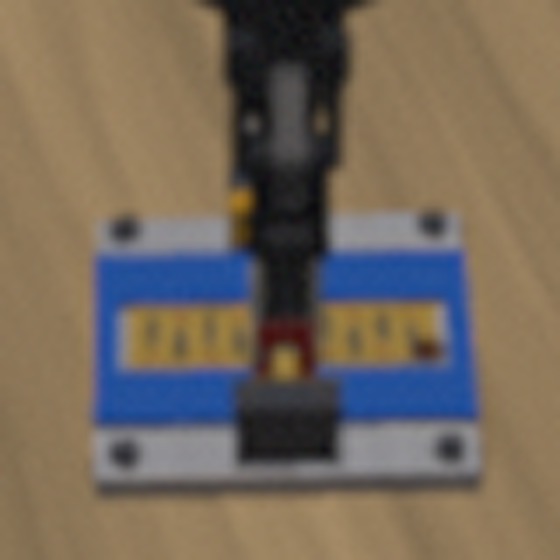

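The bar rests on the rails (13 N contact at the predicted height), with the pin centred behind the near post. I release gradually.

```bash
python3 -m crank '[{"jaw":56,"x":0,"y":0,"z":0,"ax":0,"ay":0,"az":0},{"jaw":60,"x":0,"y":0,"z":1,"ax":0,"ay":0,"az":0},{"jaw":65,"x":0,"y":0,"z":1,"ax":0,"ay":0,"az":0},{"jaw":70,"x":0,"y":0,"z":0,"ax":0,"ay":0,"az":0},{"jaw":80,"x":0,"y":0,"z":0,"ax":0,"ay":0,"az":0},{"jaw":90,"x":0,"y":0,"z":0,"ax":0,"ay":0,"az":0},{"jaw":90,"x":0,"y":0,"z":0,"ax":0,"ay":0,"az":0}]'
python3 - <<'E'
from h import *
go([.5662,.0961,.0414],74.4)
a,_=snap('side','s6')
cv2.imwrite('pics/c6.png',cv2.resize(a[190:270,290:370],(560,560),interpolation=cv2.INTER_CUBIC)[:,:,::-1])
E
```

```text
t: 8.45
eef_pos: [0.566, 0.0964, 0.0378]
tool_rot: [-0.0, 0.135, 0.991, 0.0]
contact_force: [-0.2, 0.6, -0.5]
gripper_width: 0.901
shift [-0.3 -0.3 -3.6] az 0.1 toolz [-0.  0. -1.] eef [0.566  0.0964 0.0378] t 8.45 q7 1.23 F [-0.2  0.6 -0.5] w 0.901
```

View pics/c6.png

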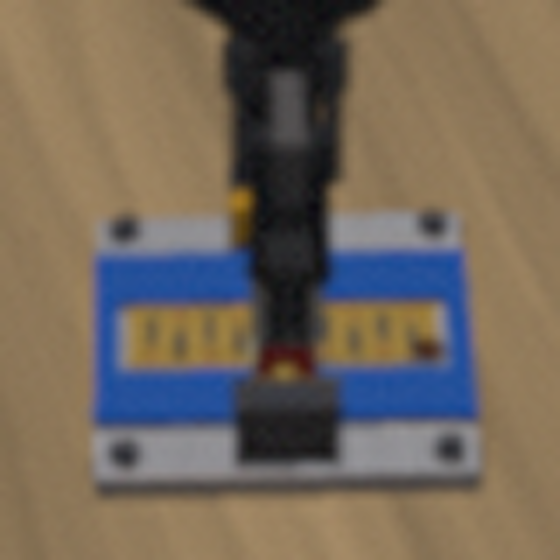

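The tab and pin moved out towards the near post, and there is no contact force. I retreat straight up, then clear the view sideways.

```bash
python3 -m crank '[{"jaw":90,"x":0,"y":0,"z":-10,"ax":0,"ay":0,"az":0},{"jaw":90,"x":0,"y":0,"z":-30,"ax":0,"ay":0,"az":0},{"jaw":90,"x":0,"y":0,"z":-50,"ax":0,"ay":0,"az":0},{"jaw":90,"x":0,"y":0,"z":-50,"ax":0,"ay":0,"az":0},{"jaw":90,"x":0,"y":58,"z":0,"ax":0,"ay":0,"az":0},{"jaw":90,"x":0,"y":58,"z":0,"ax":0,"ay":0,"az":0},{"jaw":90,"x":0,"y":58,"z":0,"ax":0,"ay":0,"az":0},{"jaw":90,"x":0,"y":58,"z":0,"ax":0,"ay":0,"az":0},{"jaw":90,"x":0,"y":58,"z":0,"ax":0,"ay":0,"az":0},{"jaw":90,"x":0,"y":0,"z":0,"ax":0,"ay":0,"az":0}]'
python3 - <<'E'
from h import *
go([.5662,.0961,.0414],74.4)
a,_=snap('side','s7'); b,_=snap('top','t7')
im=np.hstack([cv2.resize(a[190:270,290:370],(400,400),interpolation=cv2.INTER_CUBIC),cv2.resize(b[180:265,255:340],(400,400),interpolation=cv2.INTER_CUBIC)])
cv2.imwrite('pics/c7.png',im[:,:,::-1])
J=np.array([.5662,.0961]);e=np.array([.269,.963]);f=np.array([.963,-.269])
for n,I,(x0,y0,x1,y1) in(('side',a,(290,190,370,270)),('top',b,(255,180,340,265))):
    h=cv2.cvtColor(np.ascontiguousarray(I[y0:y1,x0:x1]),cv2.COLOR_RGB2HSV); h=cv2.resize(h,None,fx=1,fy=1)
    m=cv2.inRange(h,(0,120,50),(8,255,255))|cv2.inRange(h,(172,120,50),(180,255,255))
    N,l,s,c=cv2.connectedComponentsWithStats(m)
    for i in range(1,N):
        if s[i,4]>5:
            r=[c[i][0]+x0, s[i,1]+y0]; P=on_plane(n,c[i]+[x0,y0],.052)[0,:2]-J
            print(n,s[i],'centroid@.052 jig x %.1f y %.1f'%(P@f*1e3,P@e*1e3))
E
```

```text
t: 9.75
eef_pos: [0.6419, 0.3828, 0.1775]
tool_rot: [-0.001, 0.131, 0.991, 0.001]
contact_force: [-0.7, -0.3, 0.3]
gripper_width: 0.903
shift [  -1.7 -296.9  135.2] az 0.5 toolz [-0.001  0.003 -1.   ] eef [0.6419 0.3828 0.1775] t 9.75 q7 0.83 F [-0.7 -0.3  0.3] w 0.903
side [36 21  9 13 92] centroid@.052 jig x 0.8 y 22.2
side [ 37  38   8  15 100] centroid@.052 jig x 1.0 y -36.9
top [28 32  5 10 29] centroid@.052 jig x -1.1 y 27.3
top [53 38  3  9 18] centroid@.052 jig x 1.1 y -26.9
```

View pics/c7.png

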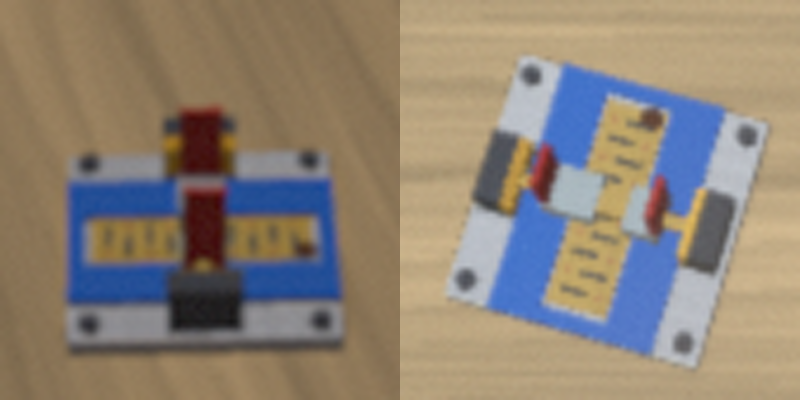

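Both views show the bar across the plate, its tabs upright and a pin running into each post. I do one last height and spacing check on the saved images, then hand in.

```bash
python3 - <<'E'
from h import *
J=np.array([.5662,.0961]);e=np.array([.269,.963]);f=np.array([.963,-.269])
for n,(x0,y0,x1,y1) in(('side7',(290,190,370,270)),('top7',(255,180,340,265))):
    k=n[:-1]; I=cv2.imread(f'pics/{n[0]}7.png'); D=np.load(f'pics/{n[0]}7.npy'); h=cv2.cvtColor(I,cv2.COLOR_BGR2HSV)
    m=cv2.inRange(h,(0,120,50),(8,255,255))|cv2.inRange(h,(172,120,50),(180,255,255)); q=np.zeros_like(m); q[y0:y1,x0:x1]=m[y0:y1,x0:x1]
    N,l,s,c=cv2.connectedComponentsWithStats(q)
    for i in range(1,N):
        if s[i,4]<=5: continue
        uv=np.argwhere(l==i)[:,::-1]; P=at_depth(k,uv,D[uv[:,1],uv[:,0]]); z=P[:,2]; g=(P[:,:2]-J)*1e3
        print(k,'z max %.4f med %.4f'%(np.percentile(z,95),np.median(z)),'jig x,y median',np.median(g@f).round(1),np.median(g@e).round(1))
E
```

```text
side z max 0.0665 med 0.0517 jig x,y median 1.3 23.4
side z max 0.0647 med 0.0448 jig x,y median 2.1 -31.0
top z max 0.0678 med 0.0627 jig x,y median -1.6 25.8
top z max 0.0704 med 0.0648 jig x,y median -1.0 -28.4
```

```bash
python3 -c "
from h import *
print(ticket.hand_in())"
```

```text
the job is handed in; nothing more can be done
None
```

I squeezed the keeper bar by its tabs, lowered it onto the rails between the posts and released it. The arm was clear of everything when I handed in, at about 10 s of the 40 s allowed. No verdict is reported, so what follows is from my own checks.

- **Pins home:** the tabs measure about 54 mm apart, face to same face, in both views. That matches 2 mm of compression, the value for both pins in their recesses. I did not measure pin depth directly.
- **Height and tilt:** the tab tops read 65–70 mm above the bench, against 67 mm expected, so the bar lies flat with its tabs upright.
- **Reed plate and bystanders:** the plate looks in its nest in the final pictures. The route kept clear of the bystanders, but I did not re-measure any of these.
- **Small disagreement:** the camera puts the bar's middle 2–3 mm toward the −y post. With both pins sprung out this can't really be so. The cameras are only good to about 2 mm, so I took it as measurement error.

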